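Seat the go plug gauge in the milled part's bore

ROBOT

A 7-joint arm with a two-finger parallel gripper is mounted at the origin on the work surface. World frame = base frame: x ahead of the robot, y to its left, z up, the work surface at z = 0. Lengths are in m, angles in rad, forces in N, time in s.
With the tool pointing down it reaches from about 0.35 to 0.9 m from the base axis. Payload 8.1 kg.
Tool frame: the origin (TCP) lies midway between the tips of the shut fingers; the grasp point (between the pads) lies 19 mm behind it; z points along the fingers, y is the line along which they close (so a half turn about z gives the same grasp; the last joint's range is limited). The gripper opens to 92 mm and grips with 3 to 60 N. Pads are 19 mm wide; open, the fingers measure 130 mm over their backs; the gripper's body (75 mm by 190 mm) begins 47 mm behind the grasp point.
Start: joints at [-1.419, 0.434, 0.025, 1.573, -0.012, 1.134, -0.075], TCP at [0.158, 0.605, 0.227] pointing down, gripper open.
Joint ranges: [-2.62, 2.62], [-0.44, 2.09], [-1.27, 1.32], [0.08, 2.57], [-1.32, 4.46], [0.12, 2], [-2.74, 2.74]. Speed limits (rad/s): [2.22, 2.22, 3.01, 3.01, 3.14, 3.14, 3.14].

INTERFACE

Orientations are given as a rotation vector (axis times angle).
In Python, from cell import arm gives the robot as it stands.
- The arm moves only by the tool send_rows, never from a script. Its argument "increments" is a list of rows, each a list of 3 entries, a list of its own where there are three numbers: the finger opening in cm, from 0 to 9.18, then the shift along the tool's x, y, z in cm, then the turn, a rotation vector about the tool's x, y, z in rad. A call has 1 to 5 rows; each row shifts and turns the commanded pose from where the row before left it, along the tool's axes as they then stand; what a row does not reach is not made up. A row lasts 1/10 s, in which the tool goes at most 50 mm and 8.59 degrees, less where a joint would pass 70% of its speed; a pose out of reach is approached as far as the arm can. A call is refused whole if a number of a shift passes 5 or a number of a turn 0.15, either way. A call with a gripper value outside its range is refused whole. The fingers move at their own pace and stop on an object; "force" is the grip in N (left out, the last holds). Time passes only in rows, so rows that do not move let the fingers close. It gives the time, the measured TCP pose, the force, the opening and the grip force at its end, in the units of the state.
- arm.observe(): the state, without advancing time (a new reading comes with each control period).
- arm.get_image(name): name is "scene" or "top" or "wrist"; returns the picture (384x512x3 uint8, red, green, blue); there is no depth.
- arm.camera_params(name): a dict with "camera_matrix" (3x3 intrinsics, pixels), "R" (3x3) and "t" (3): a world point X has camera coordinates R X + t. Camera axes: x right, y down, z forward; pixel columns grow to the right and rows downward; lengths in m; the calibration is good to about 2 mm. The wrist camera is an equidistant fisheye: a pixel r from the principal point sees the ray r / f radians off the axis. A picture is of the moment at which its call begins: read the wrist's pose just before it. camera_params takes no time and is no camera call; for the wrist camera it gives the pose at the moment of the call.
- arm.sign_off(): hands the job in; it is judged then, once.
The state is a dict: "clock": time; "joints": joint angles; "dq": joint speeds; "joint_efforts": joint torques, N m; "position": TCP position; "ee_rot": TCP orientation; "force": force on the tool from outside, world axes, zero at the start; "ft_torque": the same for the moment, N m; "width": opening from 0.0 (shut) to 1.0 (fully open); "gripper_force": force on a finger pad.
Only numpy, scipy, OpenCV 4.12 (cv2) and the standard library are available. Lean on these libraries where they do the work, as an engineer would, in place of code of your own. Each camera call takes 0.05 s, during which the arm holds its last target. There are 200 camera calls.

TASK

Take the plug gauge with the green band out of its holder and check the bore of the aluminium part clamped in the blue vise with it: start it leaning some 15 degrees, with the lower edge of its foot dipped two or three millimetres into the mouth of the bore, feel for the bore's wall, then stand the gauge upright and slide it gently home until its collar rests on the part, and let go. The fit is close and it is known only roughly how far along the jaws the bore lies, so never force the gauge; leave the red-banded gauge and everything else where it is.

Things in the scene. Friction and masses are not known exactly. Their poses are not given: they have to be found in the camera images.
- jaw_mark (a point): Datum on the vise between the yellow lines on its jaw tops, 100 mm above the table, level with the part's top face. Axes are the vise's: x across the jaws, y along the jaw faces, z up. The bore's centre lies exactly on this point's y axis, but anywhere from 6 to 42 mm along +y: the part was clamped by hand. The bore is vertical, right through, 19 mm across, with a 1 mm chamfer at its mouth.
- vise: Blue machine vise bolted to the table, body 220 (x) x 125 (y) mm, foot 260 mm long, jaw tops 86 mm above the table. Its steel jaws hold the part, a bright aluminium block 64 (x) x 84 (y) x 40 mm with one bore in its flat top, which stands 14 mm above the jaws; hand forces cannot shift it. Origin: centre of the underside; axes as for jaw_mark.
- gogauge_grip (a point): Centre of the round handle of the go gauge (green band and end), 60 mm above its foot; z axis along the gauge, foot to handle. Rigid metal pin, about 160 g, 90 mm long, standing upright in the holder. From the foot up: plug 18 mm across, 30 long, 1 mm chamfer at the foot; dark collar 30 across, 6 thick; handle 20 across, 54 long. Round all about: grip it from any side.
- gogauge_foot (a point): Centre of the flat foot (lower end face) of the go gauge; z axis along the gauge towards the handle. When the gauge is home, this point is 30 mm below the part's top face.
- nogo_grip (a point): Centre of the handle of the red-banded gauge, otherwise the same shape; not wanted, stays in the holder.
- holder: Black plastic gauge holder, fixed, 80 (x) x 170 (y) x 25 mm high, origin at the centre of its underside. Two sockets at y = -45 and y = +45 mm, 22 mm across and 15 mm deep, each with a gauge standing loosely in it (foot 10 mm above the table). Which gauge is in which socket varies.
- billet: Bystander, leave alone: raw aluminium block 60 x 90 x 35 mm.
- jack: Bystander, leave alone: brass cylinder 36 mm across, 45 high.
- wrench: Bystander, leave alone: steel spanner 190 mm long.
- driver: Bystander, leave alone: orange-handled screwdriver 200 mm long.
- brush: Bystander, leave alone: hand brush 210 mm long.
- setter: Bystander, leave alone: dark steel stepped disc 50 mm across, 60 high.
- collar: Bystander, leave alone: steel ring 44 mm across, 16 high.
Mind the look-alikes: they are no part of the job. Of the things that look like the holder, take the one that is farthest to the robot's right at the start. What is shaped like the part that bears gogauge_grip but orange is not meant.

How it is judged:
By the outcome, as a careful person would: the job done as asked, in the order asked, and still so for the second after the job is handed in, with the robot touching nothing.
It also fails if it takes over 69 s, if anything falls off the work surface, if the arm or the gripper's body presses on something with over 40 N, if the wrist force passes 120 N, or if a joint passes its speed limit or range.

## Working session

There is one attempt and no reset: what is moved stays moved. The work goes in short steps, Python scripts to look and compute and a tool call to move; the robot and the scene stay as the last step left them, time stands still between calls to the robot, and variables do not carry over. Pictures are saved under pics/ and viewed, at most 10 in all, crops included, and the job is handed in when it is done.

Besides the shell and the picture viewer there is one more tool, called after "Call:" by a JSON object that holds its "api" and its "payload", one argument or row to a line. send_rows: Moves the arm, as the interface text tells. Its arguments: {"type":"object","properties":{"increments":{"type":"array"},"force":{"type":"number"}},"required":["increments"]}

```bash
mkdir -p pics; ls; cat > h.py <<'E'
import numpy as np, cv2
from scipy.spatial.transform import Rotation as Rn
from cell import arm
def save(name,fn):
    im=arm.get_image(name); cv2.imwrite('pics/'+fn,im[:,:,::-1]); return im
def ray(name,uv,P=None):
    P=P or arm.camera_params(name); K=np.array(P['camera_matrix']);R=np.array(P['R']);t=np.array(P['t'])
    x=(uv[0]-K[0,2])/K[0,0]; y=(uv[1]-K[1,2])/K[1,1]
    if name=='wrist':
        r=np.hypot(x,y); d=np.array([np.sin(r)*x/max(r,1e-9),np.sin(r)*y/max(r,1e-9),np.cos(r)])
    else: d=np.array([x,y,1.])
    return -R.T@t, R.T@d
def atz(name,uv,z,P=None):
    c,d=ray(name,uv,P); return c+d*(z-c[2])/d[2]
def proj(name,X,P=None):
    P=P or arm.camera_params(name); K=np.array(P['camera_matrix']);R=np.array(P['R']);t=np.array(P['t'])
    c=R@np.array(X,float)+t
    if name=='wrist':
        th=np.arctan2(np.hypot(c[0],c[1]),c[2]); n=max(np.hypot(c[0],c[1]),1e-9); c=np.array([c[0]/n*th,c[1]/n*th,1])
    else: c=c/c[2]
    return np.array([K[0,0]*c[0]+K[0,2],K[1,1]*c[1]+K[1,2]])
def st():
    s=arm.observe(); print('t',s['clock'],'p',np.round(s['position'],4),'rv',np.round(s['ee_rot'],3),'F',np.round(s['force'],2),'w',s['width'],s['gripper_force']); return s
E
python3 - <<'E'
from h import *
st()
a=save('scene','s0.png');b=save('top','t0.png')
cv2.imwrite('pics/st0.png',cv2.resize(np.vstack([a,b])[:,:,::-1],(512,768))[:, :]) 
cv2.imwrite('pics/st0h.png',cv2.resize(np.hstack([a,b])[:,:,::-1],(800,300)))
for n in('scene','top'):
    P=arm.camera_params(n);print(n,np.round(P['camera_matrix'],1).tolist(),np.round(-np.array(P['R']).T@P['t'],3))
E
```

```text
pics
t 0.0 p [0.1575 0.6043 0.226 ] rv [-3.990e-01 -3.116e+00  2.000e-03] F [0.81 0.56 0.54] w 0.999173624312291 0.0
scene [[386.0, 0.0, 258.4], [0.0, 386.0, 192.7], [0.0, 0.0, 1.0]] [ 1.33  -0.361  0.826]
top [[428.3, 0.0, 256.8], [0.0, 428.3, 187.3], [0.0, 0.0, 1.0]] [0.322 0.018 1.289]
```

View pics/t0.png

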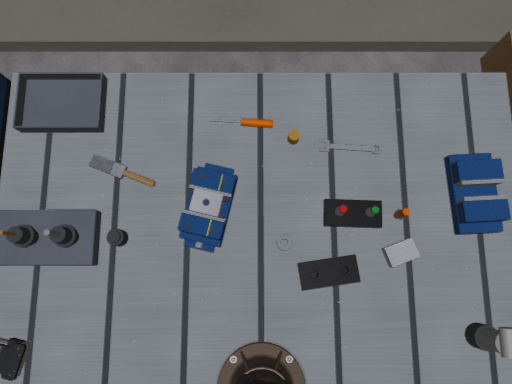

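View pics/s0.png

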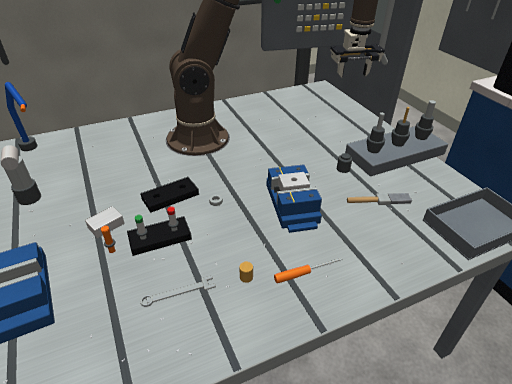

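The top picture shows the candidate holders at (352,213), which carries the red and green gauges, and (330,272), which is empty. The first is farther right, so it fits. Of the gauges, green is at (375,210), red at (343,210) and an orange look-alike at (405,212); green is the one meant. There are vises at (208,207), with a bright part and bore, and (475,195), which is a look-alike. I'll confirm these in an enlarged crop.

```bash
python3 - <<'E'
import cv2,numpy as np
t=cv2.imread('pics/t0.png');s=cv2.imread('pics/s0.png')
r=lambda im,x,y,w,h:cv2.resize(im[y:y+h,x:x+w],(400,300),interpolation=cv2.INTER_CUBIC)
cv2.imwrite('pics/c1.png',np.vstack([np.hstack([r(t,168,162,80,60+30)if 0 else r(t,150,160,120,90),r(t,310,175,120,90)]),np.hstack([r(s,240,150,100,75),r(s,90,190,120,90)])]))
E
```

```text
(no output)
```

View pics/c1.png

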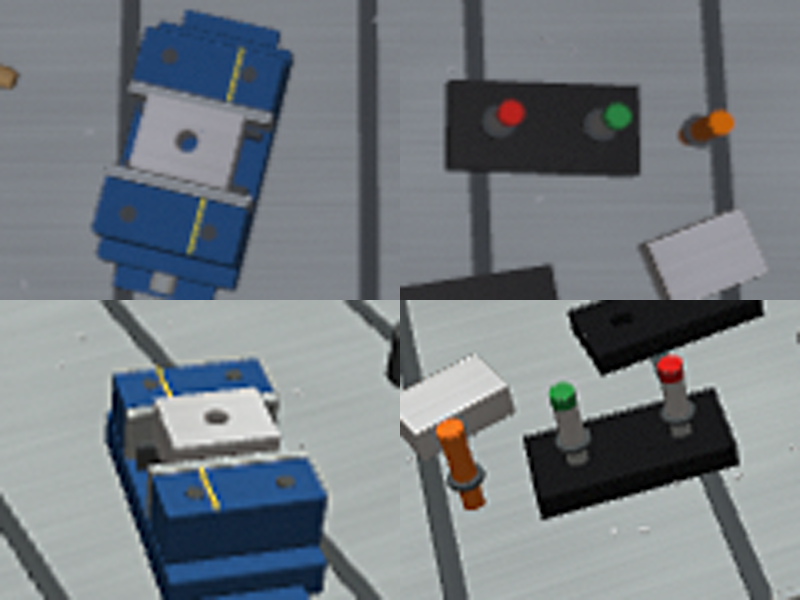

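Confirmed in the crop: top-left is the vise holding the part, with the bore at about top (206.1,202.3); top-right is the green gauge at top (375.1,210.1). The orange one stands outside the holder.

```bash
cat >> h.py <<'E'
def plan(p,Rt,s=None):
    """shift (cm, tool axes) and rotvec from current measured pose to target"""
    s=s or arm.observe(); R0=Rn.from_rotvec(s['ee_rot']); 
    print('shift cm',np.round(R0.inv().apply(np.array(p)-s['position'])*100,3),'turn',np.round((R0.inv()*Rt).as_rotvec(),4))
E
python3 - <<'E'
from h import *
t=cv2.imread('pics/t0.png').astype(int);s=cv2.imread('pics/s0.png').astype(int)
def cen(im,m,box):
    x,y,w,h=box; ys,xs=np.nonzero(m[y:y+h,x:x+w]); return np.array([xs.mean()+x,ys.mean()+y]),len(xs)
for n,im,box in(('top',t,(365,200,20,20)),('scene',s,(130,208,20,18))):
    B,G,R_=im[...,0],im[...,1],im[...,2]
    g,c=cen(im,(G-R_>25)&(G-B>15),box); print(n,'green',g,c,atz(n,g,.1),atz(n,g,.097))
b=t.sum(2)
box=(200,196,13,13); c,n=cen(t,b<330,box); print('bore px',c,n); bore=atz('top',c,.1); print('bore top',bore)
print(atz('scene',(240+217/4,150+117/4),.1),'bore scene')
B,G,R_=t[...,0],t[...,1],t[...,2]
ym=(R_-B>40)&(G-B>30); ys,xs=np.nonzero(ym[165:245,190:235]); 
P=np.array([atz('top',(x+190,y+165),.086)[:2] for x,y in zip(xs,ys)]); print(len(P))
far=P[P[:,0]>np.median(P[:,0])]
m=P.mean(0);u=np.linalg.svd(P-m)[2][0]; u*=np.sign(u[0]); print('line mean',m,'x axis',u,np.degrees(np.arctan2(u[1],u[0])))
print('span',((P-m)@u).min(),((P-m)@u).max()); d=bore[:2]-m; v=np.array([-u[1],u[0]]); print('bore rel',d@u,d@v)
for q in((203,204),(446,82)):pass
E
```

```text
top green [374.89285714 209.41071429] 56 [ 0.4902003  -0.31855122  0.1       ] [ 0.49062484 -0.31940031  0.097     ]
scene green [138.25862069 218.25862069] 58 [ 0.49558895 -0.32273131  0.1       ] [ 0.49214318 -0.32257505  0.097     ]
bore px [205.54545455 201.78787879] 33
bore top [0.51206834 0.15638932 0.1       ]
[0.51621311 0.15287795 0.1       ] bore scene
31
line mean [0.50438237 0.13402291] x axis [ 0.97355031 -0.22847272] -13.20717124076603
span -0.08666619263784789 0.09049887973330163
bore rel 0.0023725681107279613 0.023530857067925178
```

Call:
{"api": "send_rows", "payload": {
  "increments": [
    [5,[-2,-1.5,0],[0,0,0]],
    [5,[-3.5,-2.65,0],[0,0,0]],
    [5,[-3.5,-2.65,0],[0,0,0]],
    [5,[-3.5,-2.65,0],[0,0,0]],
    [5,[-3.5,-2.65,0],[0,0,0]]
  ]
}}

```text
clock: 0.6
position: [0.2826, 0.4456, 0.2264]
ee_rot: [-0.399, -3.116, 0.001]
force: [0.2, 0.4, -0.3]
width: 0.615
gripper_force: 0.0
```

Call:
{"api": "send_rows", "payload": {
  "increments": [
    [5,[-3.5,-2.65,0],[0,0,0]],
    [5,[-3.5,-2.65,0],[0,0,0]],
    [5,[-3.5,-2.65,0],[0,0,0]],
    [5,[-3.5,-2.65,0],[0,0,0]],
    [5,[-3.5,-2.65,0],[0,0,0]]
  ]
}}

```text
clock: 1.1
position: [0.4185, 0.2734, 0.2266]
ee_rot: [-0.399, -3.116, 0.0]
force: [1.1, 1.5, 0.1]
width: 0.545
gripper_force: 0.0
```

Call:
{"api": "send_rows", "payload": {
  "increments": [
    [5,[-3.5,-2.65,0],[0,0,0]],
    [5,[-3.5,-2.65,0],[0,0,0]],
    [5,[-3.5,-2.65,0],[0,0,0]],
    [5,[0,0,0],[0,0,0]],
    [5,[0,0,0],[0,0,0]]
  ]
}}

```text
clock: 1.6
position: [0.4996, 0.1706, 0.2264]
ee_rot: [-0.404, -3.115, 0.001]
force: [-0.4, 0.4, 0.4]
width: 0.542
gripper_force: 0.0
```

```bash
cat >> h.py <<'E'
VY=np.array([.2285,.9735,0]); VX=np.array([.9735,-.2285,0])
R0=Rn.from_matrix(np.array([-VX,VY,[0,0,-1.]]).T)
E
python3 - <<'E'
from h import *
s=st(); P=arm.camera_params('wrist'); im=save('wrist','w1.png')
print(np.round(P['camera_matrix'],1).tolist(),-np.array(P['R']).T@P['t'],np.round(P['R'],2).tolist())
print('bore px',proj('wrist',(.5121,.1564,.1),P)); 
plan((.490,-.320,.200),R0,s)
E
```

```text
t 1.6 p [0.4996 0.1706 0.2264] rv [-4.040e-01 -3.115e+00  1.000e-03] F [-0.42  0.43  0.39] w 0.541704803479342 0.0
[[297.3, 0.0, 253.3], [0.0, 297.3, 190.7], [0.0, 0.0, 1.0]] [0.42261205 0.19103098 0.38523269] [[0.25, 0.97, -0.0], [0.93, -0.24, 0.29], [0.28, -0.07, -0.96]]
bore px [242.76932477 199.26293551]
shift cm [-11.577 -47.683   2.655] turn [-0.0005 -0.0006 -0.0271]
```

View pics/w1.png

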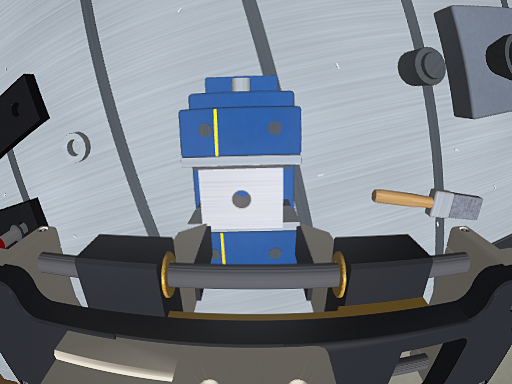

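The wrist picture shows the bore at about (241.5,199). The yellow lines run (216,110)-(217,155) and (222,234)-(224,262). All agree with the estimate to within about 1 mm. Now on to the gauge.

Call:
{"api": "send_rows", "payload": {
  "increments": [
    [5,[-0.5,-2,0],[0,0,-0.027]],
    [5,[-1,-4,0],[0,0,0]],
    [5,[-1,-4,0],[0,0,0]],
    [5,[-1,-4,0],[0,0,0]],
    [5,[-1,-4,0],[0,0,0]]
  ]
}}

```text
clock: 2.15
position: [0.5014, -0.0134, 0.2267]
ee_rot: [-0.352, -3.122, -0.001]
force: [0.2, -0.5, -1.0]
width: 0.544
gripper_force: 0.0
```

Call:
{"api": "send_rows", "payload": {
  "increments": [
    [5,[-1,-4,0],[0,0,0]],
    [5,[-1,-4,0],[0,0,0]],
    [5,[-1,-4,0],[0,0,0]],
    [5,[-1,-4,0],[0,0,0]],
    [5,[-1,-4,0.5],[0,0,0]]
  ]
}}

```text
clock: 2.65
position: [0.5063, -0.2195, 0.2221]
ee_rot: [0.352, 3.121, 0.001]
force: [1.0, 0.4, -0.0]
width: 0.546
gripper_force: 0.0
```

Call:
{"api": "send_rows", "payload": {
  "increments": [
    [5,[-1,-4,0.7],[0,0,0]],
    [5,[-1,-4,0.7],[0,0,0]],
    [5,[0,-1.7,0.7],[0,0,0]],
    [5,[0,0,0],[0,0,0]],
    [5,[0,0,0],[0,0,0]]
  ]
}}

```text
clock: 3.15
position: [0.5037, -0.317, 0.2003]
ee_rot: [-0.355, -3.121, -0.002]
force: [0.2, 0.5, -0.7]
width: 0.546
gripper_force: 0.0
```

```bash
python3 - <<'E'
from h import *
s=st(); P=arm.camera_params('wrist'); im=save('wrist','w2.png').astype(int)
g=proj('wrist',(.490,-.320,.1),P); print('pred',g)
m=(im[...,1]-im[...,0]>25)&(im[...,1]-im[...,2]>15); n,l,stt,c=cv2.connectedComponentsWithStats(m.astype(np.uint8))
for i in range(1,n):
    if stt[i,4]>30: print(stt[i],c[i],atz('wrist',c[i],.1,P))
# bore fit from w1
w=cv2.imread('pics/w1.png').astype(int); b=w.sum(2)[185:215,225:260]; ys,xs=np.nonzero(b<400); print('bore w1 px',xs.mean()+225,ys.mean()+185,len(xs))
plan((.490,-.320,.053),R0,s)
E
```

```text
t 3.15 p [ 0.5037 -0.317   0.2003] rv [-3.550e-01 -3.121e+00 -2.000e-03] F [ 0.2   0.45 -0.75] w 0.5455230525502369 0.0
pred [246.35040957 178.55368615]
[234 165  24  25 478] [245.76569038 177.0083682 ] [ 0.48848467 -0.32018308  0.1       ]
bore w1 px 241.1851851851852 198.86008230452674 243
shift cm [ 1.252 -0.616 14.734] turn [ 0.0014 -0.0008  0.0043]
```

View pics/w2.png

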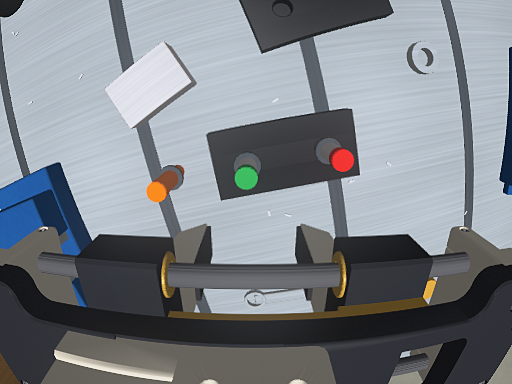

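The picture shows green at (246,177), red at (343,160) and orange at (157,191). The gripper is just above green. I'll shift over it and go down.

Call:
{"api": "send_rows", "payload": {
  "increments": [
    [5,[1.35,-0.63,0.5],[0,0,0.004]],
    [5,[0,0,3],[0,0,0]],
    [5,[0,0,3],[0,0,0]],
    [5,[0,0,3],[0,0,0]],
    [5,[0,0,2.5],[0,0,0]]
  ]
}}

```text
clock: 3.7
position: [0.4896, -0.3193, 0.0798]
ee_rot: [0.358, 3.121, 0.002]
force: [0.8, -0.5, 0.3]
width: 0.543
gripper_force: 0.0
```

Call:
{"api": "send_rows", "payload": {
  "increments": [
    [5,[0,0,1.5],[0,0,0]],
    [5,[0,0,1.2],[0,0,0]],
    [5,[0,0,0],[0,0,0]],
    [5,[0,0,0],[0,0,0]],
    [5,[0,0,0],[0,0,0]]
  ]
}}

```text
clock: 4.2
position: [0.4893, -0.3222, 0.0548]
ee_rot: [0.363, 3.119, -0.001]
force: [-0.8, -0.2, -0.7]
width: 0.548
gripper_force: 0.0
```

Call:
{"api": "send_rows", "payload": {
  "increments": [
    [1,[0,0,0],[0,0,0]],
    [1,[0,0,0],[0,0,0]],
    [1,[0,0,0],[0,0,0]],
    [1,[0,0,0],[0,0,0]],
    [1,[0,0,0],[0,0,0]]
  ],
  "force": 40
}}

```text
clock: 4.7
position: [0.4885, -0.3222, 0.0538]
ee_rot: [0.363, 3.12, -0.0]
force: [-1.0, -0.2, 1.0]
width: 0.21
gripper_force: 40.0
```

```bash
python3 - <<'E'
from h import *
st()
E
```

```text
t 4.7 p [ 0.4885 -0.3222  0.0538] rv [ 0.363  3.12  -0.   ] F [-0.96 -0.25  1.  ] w 0.20989476018904296 39.99853312969208
```

Call:
{"api": "send_rows", "payload": {
  "increments": [
    [1,[0,0,-0.5],[0,0,0]],
    [1,[0,0,-1.5],[0,0,0]],
    [1,[0,0,-3],[0,0,0]],
    [1,[0,0,-4],[0,0,0]],
    [1,[0,0,-4],[0,0,0]]
  ],
  "force": 50
}}

```text
clock: 5.2
position: [0.4879, -0.3219, 0.1849]
ee_rot: [-0.364, -3.119, -0.0]
force: [0.7, 0.7, -1.1]
width: 0.211
gripper_force: 50.0
```

Call:
{"api": "send_rows", "payload": {
  "increments": [
    [1,[0,0,-3],[0,0,0]],
    [1,[0,0,-1],[0,0,0]],
    [1,[0,0,0],[0,0,0]],
    [1,[0,0,0],[0,0,0]],
    [1,[0,0,0],[0,0,0]]
  ]
}}

```text
clock: 5.7
position: [0.4877, -0.3214, 0.2218]
ee_rot: [-0.363, -3.118, -0.002]
force: [-0.7, -0.3, -0.9]
width: 0.21
gripper_force: 50.0
```

```bash
python3 - <<'E'
from h import *
s=st(); P=arm.camera_params('wrist'); im=save('wrist','w3.png')
T=Rn.from_rotvec(s['ee_rot']).as_matrix(); Rc=np.array(P['R'])@T; tc=np.array(P['R'])@s['position']+P['t']
T1=Rn.from_rotvec([-.404,-3.115,.001]).as_matrix();p1=np.array([.4996,.1706,.2264])
P1=dict(camera_matrix=P['camera_matrix'],R=Rc@T1.T,t=tc-Rc@T1.T@p1)
print(-P1['R'].T@P1['t'])
w=cv2.imread('pics/w1.png').astype(int); b=w.sum(2)[185:215,225:260]
ys,xs=np.nonzero(b<400); bore=atz('wrist',(xs.mean()+225,ys.mean()+185),.1,P1); print('bore',bore)
m=(w[...,2]-w[...,0]>60)&(w[...,1]-w[...,0]>50); ys,xs=np.nonzero(m[100:270,205:232]); 
L=np.array([atz('wrist',(x+205,y+100),.086,P1)[:2] for x,y in zip(xs,ys)]); c=L.mean(0);u=np.linalg.svd(L-c)[2][0];u*=np.sign(u[0]);v=np.array([-u[1],u[0]])
print(len(L),'yaw',np.degrees(np.arctan2(u[1],u[0])),'line',c,'bore y',(bore[:2]-c)@v, 'span',((L-c)@u).min(),((L-c)@u).max())
print('foot px',proj('wrist',s['position']+T@[0,0,.0438],P),'plan above'); plan(list(bore[:2])+[.24],R0,s)
E
```

```text
t 5.7 p [ 0.4877 -0.3214  0.2218] rv [-3.630e-01 -3.118e+00 -2.000e-03] F [-0.74 -0.28 -0.95] w 0.21048471139821326 49.99837875366211
[0.42263058 0.1910869  0.38526376]
bore [0.51133057 0.15492759 0.1       ]
227 yaw -13.418740027802272 line [0.48737091 0.13551683] bore y 0.024441071161461967 span -0.0715192032976113 0.10321095059138288
foot px [253.08406586 214.61798412] plan above
shift cm [ 8.647 46.903 -1.754] turn [ 0.0008 -0.0031 -0.0012]
```

View pics/w3.png

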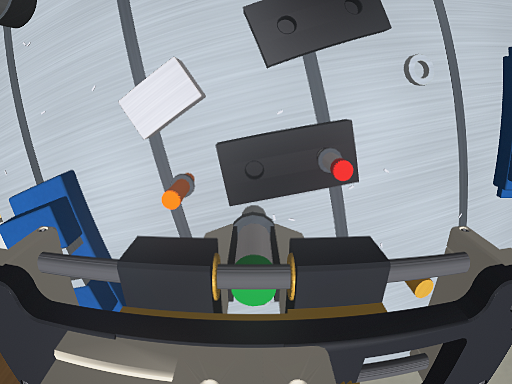

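The gauge is held straight and centred. Its foot is at about (253,213), and the red one is still in the holder. Carrying it over to the bore.

Call:
{"api": "send_rows", "payload": {
  "increments": [
    [1,[0.3,2,0],[0,0,0]],
    [1,[0.7,4,0],[0,0,0]],
    [1,[0.7,4,0],[0,0,0]],
    [1,[0.7,4,0],[0,0,0]],
    [1,[0.7,4,0],[0,0,0]]
  ]
}}

```text
clock: 6.25
position: [0.4991, -0.1382, 0.2227]
ee_rot: [-0.364, -3.119, 0.0]
force: [0.8, 0.5, -2.1]
width: 0.208
gripper_force: 50.0
```

Call:
{"api": "send_rows", "payload": {
  "increments": [
    [1,[0.7,4,0],[0,0,0]],
    [1,[0.7,4,0],[0,0,0]],
    [1,[0.7,4,0],[0,0,0]],
    [1,[0.7,4,0],[0,0,0]],
    [1,[0.7,4,0],[0,0,0]]
  ]
}}

```text
clock: 6.75
position: [0.511, 0.0644, 0.2228]
ee_rot: [-0.363, -3.119, 0.001]
force: [0.2, -0.3, -1.2]
width: 0.207
gripper_force: 50.0
```

Call:
{"api": "send_rows", "payload": {
  "increments": [
    [1,[0.7,4,0],[0,0,0]],
    [1,[0.7,2.5,0],[0,0,0]],
    [1,[0.5,0,0],[-0.087,0,0]],
    [1,[0,0,0],[-0.087,0,0]],
    [1,[0,0,0],[-0.087,0,0]]
  ]
}}

```text
clock: 7.25
position: [0.5077, 0.131, 0.2229]
ee_rot: [0.355, 3.065, 0.406]
force: [-0.7, -0.9, -1.1]
width: 0.212
gripper_force: 50.0
```

Call:
{"api": "send_rows", "payload": {
  "increments": [
    [1,[0,0,0],[0,0,0]],
    [1,[0,0,0],[0,0,0]],
    [1,[0,0,0],[0,0,0]]
  ]
}}

```text
clock: 7.55
position: [0.508, 0.1314, 0.2234]
ee_rot: [0.355, 3.066, 0.4]
force: [-0.2, -0.1, -1.6]
width: 0.211
gripper_force: 50.0
```

```bash
cat >> h.py <<'E'
a=np.radians(-13.3); VX=np.array([np.cos(a),np.sin(a),0]); VY=np.array([-np.sin(a),np.cos(a),0])
R0=Rn.from_matrix(np.array([-VX,VY,[0,0,-1.]]).T); L=.0438; BORE=np.array([.5117,.1553,.1])
Rt=R0*Rn.from_rotvec([-np.radians(15),0,0])
def foot(s=None,L=L):
    s=s or arm.observe(); R=Rn.from_rotvec(s['ee_rot']); f=s['position']+R.apply([0,0,L]); d=f-BORE
    up=-R.apply([0,0,1]); print('foot rel bore mm: x %.2f y %.2f z %.2f'%(1e3*d@VX,1e3*d@VY,1e3*d[2]),'lean x,y deg',np.round(np.degrees([up@VX,up@VY]),2),'F vise',np.round([s['force']@VX,s['force']@VY,s['force'][2]],2)); return f
def footplan(x,y,z,R):
    F=BORE+(VX*x+VY*y+np.array([0,0,z]))/1e3; plan(F-R.apply([0,0,L]),R)
E
python3 - <<'E'
from h import *
s=st();foot(); footplan(0,1,15,Rt)
E
```

```text
t 7.55 p [0.508  0.1314 0.2234] rv [0.355 3.066 0.4  ] F [-0.23 -0.05 -1.63] w 0.21085169905102327 49.99829649925232
foot rel bore mm: x 1.82 y -12.87 z 81.09 lean x,y deg [  0.06 -14.68] F vise [-0.21 -0.1  -1.63]
shift cm [ 0.18  -0.364  6.744] turn [-0.0026 -0.0011  0.0016]
```

Call:
{"api": "send_rows", "payload": {
  "increments": [
    [1,[0.18,-0.36,1],[0,0,0]],
    [1,[0,0,2],[0,0,0]],
    [1,[0,0,2],[0,0,0]],
    [1,[0,0,1],[0,0,0]],
    [1,[0,0,0.7],[0,0,0]]
  ]
}}

```text
clock: 8.05
position: [0.5089, 0.1451, 0.1568]
ee_rot: [0.355, 3.067, 0.401]
force: [-0.1, 0.5, -1.3]
width: 0.211
gripper_force: 50.0
```

Call:
{"api": "send_rows", "payload": {
  "increments": [
    [1,[0,0,0],[0,0,0]],
    [1,[0,0,0],[0,0,0]],
    [1,[0,0,0],[0,0,0]]
  ]
}}

```text
clock: 8.35
position: [0.51, 0.1443, 0.1588]
ee_rot: [0.357, 3.063, 0.403]
force: [0.7, -0.5, -1.0]
width: 0.204
gripper_force: 50.0
```

```bash
python3 - <<'E'
from h import *
s=st();f=foot(); P=arm.camera_params('wrist');w=save('wrist','w4.png');q=save('scene','s4.png')
print('wrist foot',proj('wrist',f,P),'bore',proj('wrist',BORE,P),'scene foot',proj('scene',f),proj('scene',BORE))
A=cv2.resize(w[140:290,150:350],(400,300),interpolation=2); B=cv2.resize(q[135:225,250:370],(400,300),interpolation=2)
cv2.imwrite('pics/c4.png',np.hstack([A,B])[:,:,::-1])
footplan(0,1,3,Rt)
E
```

```text
t 8.35 p [0.51   0.1443 0.1588] rv [0.357 3.063 0.403] F [ 0.7  -0.47 -1.04] w 0.2035338071513862 49.998140931129456
foot rel bore mm: x 0.94 y 0.18 z 16.50 lean x,y deg [ -0.07 -14.82] F vise [ 0.79 -0.3  -1.04]
wrist foot [252.76510541 214.70024853] bore [247.1076319  206.10033632] scene foot [294.74379388 174.17022126] [294.22242669 178.25550925]
shift cm [ 0.08  -0.271  1.319] turn [-0.0002  0.0011  0.0002]
```

View pics/c4.png

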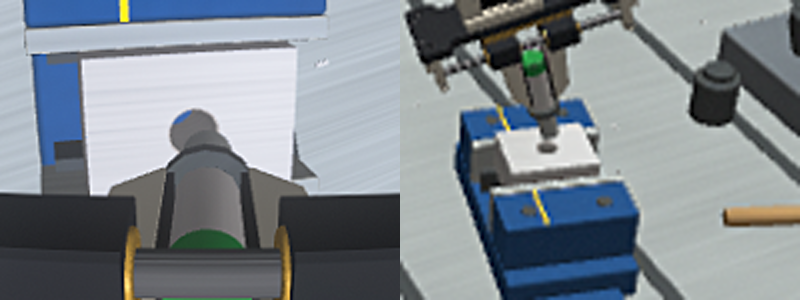

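The wrist crop shows the bore at about pixel (246,206), within 1 px of prediction, with the leaning plug just above it. I'll average the noisy pose readings.

```bash
cat >> h.py <<'E'
def avg(n=6):
    S=[arm.observe()]
    for i in range(n-1): arm.get_image('top'); S.append(arm.observe())
    s=dict(S[-1]); s['position']=np.mean([q['position'] for q in S],0); s['force']=np.mean([q['force'] for q in S],0); s['ee_rot']=Rn.from_rotvec([q['ee_rot'] for q in S]).mean().as_rotvec()
    print('t',s['clock'],'std mm',np.round(np.std([q['position'] for q in S],0)*1e3,2),'F std',np.round(np.std([q['force'] for q in S],0),2),'T',np.round(np.mean([q['ft_torque'] for q in S],0),3)); return s
E
python3 - <<'E'
from h import *
s=avg(8);foot(s);F=BORE+(VY*1.2+np.array([0,0,3]))/1e3;plan(F-Rt.apply([0,0,L]),Rt,s)
E
```

```text
t 8.8 std mm [0.13 0.04 0.2 ] F std [0.35 0.52 0.39] T [-0.382  0.079 -0.002]
foot rel bore mm: x 0.57 y 0.17 z 16.10 lean x,y deg [ -0.03 -14.8 ] F vise [-0.22 -0.04 -1.16]
shift cm [ 0.055 -0.241  1.292] turn [-0.0005  0.0005  0.0002]
```

Call:
{"api": "send_rows", "payload": {
  "increments": [
    [1,[0.055,-0.24,0.4],[0,0,0]],
    [1,[0,0,0.4],[0,0,0]],
    [1,[0,0,0.3],[0,0,0]],
    [1,[0,0,0.2],[0,0,0]],
    [1,[0,0,0],[0,0,0]]
  ]
}}

```text
clock: 9.3
position: [0.509, 0.1456, 0.1445]
ee_rot: [0.357, 3.065, 0.402]
force: [-0.2, 0.4, -2.0]
width: 0.211
gripper_force: 50.0
```

```bash
python3 - <<'E'
from h import *
s=avg(6);foot(s);F=BORE+(VY*1.2+np.array([0,0,-.5]))/1e3;plan(F-Rt.apply([0,0,L]),Rt,s)
E
```

```text
t 9.55 std mm [0.12 0.05 0.2 ] F std [0.41 0.39 0.62] T [-0.376  0.11   0.018]
foot rel bore mm: x -0.21 y 1.24 z 2.52 lean x,y deg [ 1.000e-02 -1.478e+01] F vise [-0.32 -0.06 -1.25]
shift cm [-0.021 -0.085  0.291] turn [-0.0008 -0.0001  0.0003]
```

Call:
{"api": "send_rows", "payload": {
  "increments": [
    [1,[0,-0.016,0.06],[0,0,0]],
    [1,[0,-0.016,0.06],[0,0,0]],
    [1,[0,-0.016,0.06],[0,0,0]],
    [1,[0,0,0],[0,0,0]],
    [1,[0,0,0],[0,0,0]]
  ]
}}

```text
clock: 10.05
position: [0.5092, 0.1455, 0.143]
ee_rot: [0.357, 3.065, 0.402]
force: [0.1, -0.2, -1.2]
width: 0.209
gripper_force: 50.0
```

Call:
{"api": "send_rows", "payload": {
  "increments": [
    [1,[0,-0.016,0.06],[0,0,0]],
    [1,[0,-0.016,0.05],[0,0,0]],
    [1,[0,0,0],[0,0,0]],
    [1,[0,0,0],[0,0,0]],
    [1,[0,0,0],[0,0,0]]
  ]
}}

```text
clock: 10.55
position: [0.5092, 0.1455, 0.1419]
ee_rot: [0.357, 3.065, 0.402]
force: [0.2, -0.2, -0.6]
width: 0.211
gripper_force: 50.0
```

```bash
python3 - <<'E'
from h import *
s=avg(6);foot(s)
E
```

```text
t 10.8 std mm [0.02 0.02 0.02] F std [0.43 0.22 0.61] T [-0.383  0.095  0.006]
foot rel bore mm: x -0.19 y 1.19 z -0.41 lean x,y deg [  0.   -14.79] F vise [-0.16 -0.19 -1.15]
```

The foot has dipped in freely, with its lower edge 2.5 mm deep and leaning 14.8°. Now I'll feel for the −y wall.

Call:
{"api": "send_rows", "payload": {
  "increments": [
    [1,[0,-0.04,-0.011],[0,0,0]],
    [1,[0,-0.04,-0.011],[0,0,0]],
    [1,[0,0,0],[0,0,0]]
  ]
}}

```text
clock: 11.1
position: [0.509, 0.1446, 0.1419]
ee_rot: [0.357, 3.065, 0.402]
force: [0.2, -0.6, -0.9]
width: 0.209
gripper_force: 50.0
```

Call:
{"api": "send_rows", "payload": {
  "increments": [
    [1,[0,-0.04,-0.011],[0,0,0]],
    [1,[0,0,0],[0,0,0]]
  ]
}}

```text
clock: 11.3
position: [0.5089, 0.1442, 0.1419]
ee_rot: [0.357, 3.065, 0.402]
force: [1.5, -0.4, -0.8]
width: 0.206
gripper_force: 50.0
```

Call:
{"api": "send_rows", "payload": {
  "increments": [
    [1,[0,-0.03,-0.008],[0,0,0]],
    [1,[0,0,0],[0,0,0]],
    [1,[0,0,0],[0,0,0]]
  ]
}}

```text
clock: 11.6
position: [0.5088, 0.144, 0.1419]
ee_rot: [0.357, 3.065, 0.402]
force: [0.5, -0.2, -1.4]
width: 0.208
gripper_force: 50.0
```

```bash
python3 - <<'E'
from h import *
s=avg(6);foot(s)
E
```

```text
t 11.85 std mm [0.01 0.01 0.01] F std [0.54 0.16 0.37] T [-0.381  0.097 -0.014]
foot rel bore mm: x -0.20 y -0.35 z -0.42 lean x,y deg [  0.   -14.79] F vise [ 0.21 -0.12 -1.23]
```

Call:
{"api": "send_rows", "payload": {
  "increments": [
    [1,[0,-0.03,-0.008],[0,0,0]],
    [1,[0,0,0],[0,0,0]],
    [1,[0,-0.03,-0.008],[0,0,0]],
    [1,[0,0,0],[0,0,0]],
    [1,[0,0,0],[0,0,0]]
  ]
}}

```text
clock: 12.35
position: [0.5087, 0.1434, 0.1419]
ee_rot: [0.357, 3.065, 0.402]
force: [-0.1, 0.7, -1.3]
width: 0.209
gripper_force: 50.0
```

Call:
{"api": "send_rows", "payload": {
  "increments": [
    [1,[0,-0.03,-0.008],[0,0,0]],
    [1,[0,0,0],[0,0,0]],
    [1,[0,0,0],[0,0,0]]
  ]
}}

```text
clock: 12.65
position: [0.5086, 0.1431, 0.1419]
ee_rot: [0.357, 3.065, 0.402]
force: [-0.2, -0.0, -0.8]
width: 0.213
gripper_force: 50.0
```

```bash
python3 - <<'E'
from h import *
s=avg(6);foot(s)
E
```

```text
t 12.9 std mm [0.01 0.02 0.01] F std [0.46 0.5  0.36] T [-0.32   0.083 -0.012]
foot rel bore mm: x -0.20 y -1.27 z -0.42 lean x,y deg [  0.   -14.79] F vise [ 0.07  0.12 -1.32]
```

Call:
{"api": "send_rows", "payload": {
  "increments": [
    [1,[0,-0.03,-0.008],[0,0,0]],
    [1,[0,0,0],[0,0,0]],
    [1,[0,0,0],[0,0,0]]
  ]
}}

```text
clock: 13.2
position: [0.5085, 0.143, 0.1419]
ee_rot: [0.357, 3.065, 0.403]
force: [-1.0, 0.4, -1.4]
width: 0.215
gripper_force: 50.0
```

```bash
python3 - <<'E'
from h import *
s=avg(6);foot(s)
E
```

```text
t 13.45 std mm [0.01 0.03 0.01] F std [0.64 0.43 0.27] T [-0.085  0.013  0.009]
foot rel bore mm: x -0.22 y -1.48 z -0.39 lean x,y deg [  0.   -14.79] F vise [-0.39  1.03 -1.49]
```

Call:
{"api": "send_rows", "payload": {
  "increments": [
    [1,[0,-0.03,-0.008],[0,0,0]],
    [1,[0,0,0],[0,0,0]],
    [1,[0,0,0],[0,0,0]]
  ]
}}

```text
clock: 13.75
position: [0.5085, 0.1427, 0.142]
ee_rot: [0.357, 3.065, 0.403]
force: [0.9, 2.0, -0.8]
width: 0.211
gripper_force: 50.0
```

```bash
python3 - <<'E'
from h import *
s=avg(6);foot(s)
E
```

```text
t 14.0 std mm [0.02 0.02 0.01] F std [0.56 0.73 0.52] T [ 0.35  -0.07   0.027]
foot rel bore mm: x -0.22 y -1.70 z -0.37 lean x,y deg [  0.  -14.8] F vise [-0.1   3.26 -1.61]
```

The wall is firmly felt: 3.3 N, with contact beginning at y ≈ −1.25 mm, so the bore centre is at y ≈ −0.9 mm. I'll back off 1 mm and stand the gauge upright about its foot.

Call:
{"api": "send_rows", "payload": {
  "increments": [
    [1,[0,0.097,0.026],[0,0,0]],
    [1,[0,0.283,0.009],[0.0646,0,0]],
    [1,[0,0.283,0.009],[0.0646,0,0]],
    [1,[0,0.283,0.009],[0.0646,0,0]],
    [1,[0,0.283,0.009],[0.0646,0,0]]
  ]
}}

```text
clock: 14.5
position: [0.5115, 0.1538, 0.1436]
ee_rot: [0.365, 3.119, -0.001]
force: [0.0, 0.0, -1.4]
width: 0.208
gripper_force: 50.0
```

Call:
{"api": "send_rows", "payload": {
  "increments": [
    [1,[0,0,0],[0,0,0]],
    [1,[0,0,0],[0,0,0]],
    [1,[0,0,0],[0,0,0]]
  ]
}}

```text
clock: 14.8
position: [0.511, 0.1532, 0.1433]
ee_rot: [0.366, 3.12, 0.005]
force: [-0.1, 0.5, -0.8]
width: 0.206
gripper_force: 50.0
```

```bash
python3 - <<'E'
from h import *
s=avg(8);foot(s);F=BORE+(VX*0-VY*.9+np.array([0,0,-1]))/1e3;plan(F-R0.apply([0,0,L]),R0,s)
E
```

```text
t 15.15 std mm [0.07 0.26 0.05] F std [0.53 0.39 0.55] T [ 0.023  0.043 -0.001]
foot rel bore mm: x -0.10 y -1.92 z -0.42 lean x,y deg [ 0.01 -0.18] F vise [-0.   -0.04 -0.8 ]
shift cm [-0.009  0.116  0.058] turn [ 0.0031 -0.0002 -0.0014]
```

```bash
python3 - <<'E'
from h import *
s=avg(5);foot(s);F=BORE+(VX*0-VY*.9+np.array([0,0,-1]))/1e3;plan(F-R0.apply([0,0,L]),R0,s)
E
```

```text
t 15.35 std mm [0.02 0.18 0.02] F std [0.4  0.36 0.23] T [0.023 0.005 0.013]
foot rel bore mm: x -0.17 y -1.15 z -0.44 lean x,y deg [ 0.   -0.16] F vise [ 0.07  0.26 -1.38]
shift cm [-0.016  0.036  0.056] turn [ 0.0027 -0.0001 -0.0001]
```

Call:
{"api": "send_rows", "payload": {
  "increments": [
    [1,[0,0.012,0],[0.003,0,0]],
    [1,[0,0,0.06],[0,0,0]],
    [1,[0,0,0],[0,0,0]],
    [1,[0,0,0],[0,0,0]],
    [1,[0,0,0],[0,0,0]]
  ]
}}

```text
clock: 15.85
position: [0.5113, 0.1545, 0.1428]
ee_rot: [-0.363, -3.12, 0.001]
force: [-0.1, 0.2, -1.5]
width: 0.208
gripper_force: 50.0
```

```bash
python3 - <<'E'
from h import *
s=avg(5);foot(s)
E
```

```text
t 16.05 std mm [0.02 0.01 0.01] F std [0.3  0.23 0.29] T [-0.014  0.012 -0.021]
foot rel bore mm: x -0.20 y -0.90 z -1.01 lean x,y deg [-0.    0.02] F vise [ 0.24 -0.05 -1.47]
```

Upright at y = −0.9 with the foot 1 mm deep and no contact. Now down gently.

Call:
{"api": "send_rows", "payload": {
  "increments": [
    [1,[0,0,0.05],[0,0,0]],
    [1,[0,0,0],[0,0,0]],
    [1,[0,0,0.05],[0,0,0]],
    [1,[0,0,0],[0,0,0]],
    [1,[0,0,0],[0,0,0]]
  ]
}}

```text
clock: 16.55
position: [0.5113, 0.1545, 0.1417]
ee_rot: [-0.363, -3.12, 0.001]
force: [0.4, -0.2, -1.8]
width: 0.21
gripper_force: 50.0
```

```bash
python3 - <<'E'
from h import *
s=avg(5);foot(s)
E
```

```text
t 16.75 std mm [0.02 0.01 0.02] F std [0.61 0.48 0.56] T [-0.016 -0.006 -0.01 ]
foot rel bore mm: x -0.18 y -0.91 z -2.02 lean x,y deg [-0.    0.02] F vise [-0.11 -0.47 -1.46]
```

Call:
{"api": "send_rows", "payload": {
  "increments": [
    [1,[0,0,0.05],[0,0,0]],
    [1,[0,0,0.05],[0,0,0]],
    [1,[0,0,0],[0,0,0]],
    [1,[0,0,0],[0,0,0]]
  ]
}}

```text
clock: 17.15
position: [0.5113, 0.1545, 0.1408]
ee_rot: [-0.363, -3.12, 0.001]
force: [-0.0, 0.7, -1.6]
width: 0.206
gripper_force: 50.0
```

```bash
python3 - <<'E'
from h import *
s=avg(5);foot(s)
E
```

```text
t 17.35 std mm [0.02 0.02 0.02] F std [0.57 0.27 0.41] T [ 0.014 -0.014 -0.025]
foot rel bore mm: x -0.20 y -0.92 z -3.01 lean x,y deg [-0.    0.02] F vise [-0.02  0.24 -1.35]
```

Call:
{"api": "send_rows", "payload": {
  "increments": [
    [1,[0,0,0.1],[0,0,0]],
    [1,[0,0,0.1],[0,0,0]],
    [1,[0,0,0.1],[0,0,0]],
    [1,[0,0,0],[0,0,0]]
  ]
}}

```text
clock: 17.75
position: [0.5112, 0.1544, 0.1376]
ee_rot: [-0.363, -3.12, 0.001]
force: [0.1, 0.7, -2.8]
width: 0.209
gripper_force: 50.0
```

```bash
python3 - <<'E'
from h import *
s=avg(5);foot(s)
E
```

```text
t 17.95 std mm [0.06 0.02 0.09] F std [0.45 0.61 0.83] T [ 0.013 -0.016  0.008]
foot rel bore mm: x -0.23 y -0.94 z -6.08 lean x,y deg [0.   0.02] F vise [ 0.12 -0.06 -1.71]
```

Free, no wall force. Sliding on in 2 mm rows.

Call:
{"api": "send_rows", "payload": {
  "increments": [
    [1,[0,0,0.15],[0,0,0]],
    [1,[0,0,0.15],[0,0,0]],
    [1,[0,0,0.15],[0,0,0]],
    [1,[0,0,0.15],[0,0,0]],
    [1,[0,0,0],[0,0,0]]
  ]
}}

```text
clock: 18.45
position: [0.5111, 0.1544, 0.1315]
ee_rot: [-0.363, -3.12, 0.001]
force: [-0.2, 0.5, -1.4]
width: 0.212
gripper_force: 50.0
```

```bash
python3 - <<'E'
from h import *
s=avg(5);foot(s)
E
```

```text
t 18.65 std mm [0.09 0.02 0.11] F std [0.33 0.53 0.29] T [-0.01   0.006 -0.011]
foot rel bore mm: x -0.23 y -0.95 z -12.10 lean x,y deg [0.01 0.03] F vise [-0.14 -0.22 -1.78]
```

Call:
{"api": "send_rows", "payload": {
  "increments": [
    [1,[0,0,0.15],[0,0,0]],
    [1,[0,0,0.15],[0,0,0]],
    [1,[0,0,0.15],[0,0,0]],
    [1,[0,0,0.15],[0,0,0]],
    [1,[0,0,0],[0,0,0]]
  ]
}}

```text
clock: 19.15
position: [0.5112, 0.1544, 0.1255]
ee_rot: [-0.363, -3.12, 0.001]
force: [0.8, -0.9, -1.7]
width: 0.207
gripper_force: 50.0
```

Call:
{"api": "send_rows", "payload": {
  "increments": [
    [1,[0,0,0.15],[0,0,0]],
    [1,[0,0,0.15],[0,0,0]],
    [1,[0,0,0.15],[0,0,0]],
    [1,[0,0,0.15],[0,0,0]],
    [1,[0,0,0],[0,0,0]]
  ]
}}

```text
clock: 19.65
position: [0.5112, 0.1545, 0.1196]
ee_rot: [-0.363, -3.12, 0.001]
force: [-0.2, 0.1, -1.4]
width: 0.211
gripper_force: 50.0
```

```bash
python3 - <<'E'
from h import *
s=avg(5);foot(s)
E
```

```text
t 19.85 std mm [0.07 0.01 0.1 ] F std [0.49 0.64 0.39] T [-0.006  0.015  0.003]
foot rel bore mm: x -0.23 y -0.95 z -24.08 lean x,y deg [0.   0.02] F vise [-0.11  0.2  -1.21]
```

Call:
{"api": "send_rows", "payload": {
  "increments": [
    [1,[0,0,0.1],[0,0,0]],
    [1,[0,0,0.1],[0,0,0]],
    [1,[0,0,0.1],[0,0,0]],
    [1,[0,0,0.1],[0,0,0]],
    [1,[0,0,0.08],[0,0,0]]
  ]
}}

```text
clock: 20.35
position: [0.5113, 0.1544, 0.1149]
ee_rot: [-0.363, -3.12, 0.001]
force: [-0.2, -0.1, -0.8]
width: 0.21
gripper_force: 50.0
```

Call:
{"api": "send_rows", "payload": {
  "increments": [
    [1,[0,0,0.04],[0,0,0]],
    [1,[0,0,0.04],[0,0,0]],
    [1,[0,0,0.04],[0,0,0]],
    [1,[0,0,0],[0,0,0]]
  ]
}}

```text
clock: 20.75
position: [0.5114, 0.1545, 0.1138]
ee_rot: [0.363, 3.12, -0.0]
force: [0.9, -0.3, -1.4]
width: 0.213
gripper_force: 50.0
```

```bash
python3 - <<'E'
from h import *
s=avg(5);foot(s)
E
```

```text
t 20.95 std mm [0.02 0.01 0.02] F std [0.67 0.64 0.36] T [ 0.005  0.001 -0.006]
foot rel bore mm: x -0.16 y -0.91 z -29.99 lean x,y deg [-0.01  0.02] F vise [-0.3  -0.13 -1.33]
```

Call:
{"api": "send_rows", "payload": {
  "increments": [
    [1,[0,0,0.03],[0,0,0]],
    [1,[0,0,0],[0,0,0]],
    [1,[0,0,0],[0,0,0]]
  ]
}}

```text
clock: 21.25
position: [0.5114, 0.1545, 0.1138]
ee_rot: [0.363, 3.12, -0.0]
force: [-1.0, -0.7, 5.7]
width: 0.211
gripper_force: 50.0
```

Call:
{"api": "send_rows", "payload": {
  "increments": [
    [1,[0,0,0.03],[0,0,0]],
    [1,[0,0,0],[0,0,0]],
    [1,[0,0,0],[0,0,0]]
  ]
}}

```text
clock: 21.55
position: [0.5114, 0.1545, 0.1137]
ee_rot: [0.363, 3.12, -0.0]
force: [-2.7, -1.1, 8.6]
width: 0.21
gripper_force: 50.0
```

```bash
python3 - <<'E'
from h import *
s=avg(5);foot(s)
E
```

```text
t 21.75 std mm [0.01 0.01 0.01] F std [0.34 0.32 0.36] T [-0.269  0.732 -0.001]
foot rel bore mm: x -0.10 y -0.88 z -30.07 lean x,y deg [-0.01 -0.  ] F vise [-2.42 -1.49  9.11]
```

The collar is seated, with about 10 N and no further descent. I'll ease off, let go and retreat straight up.

Call:
{"api": "send_rows", "payload": {
  "increments": [
    [1,[0,0,-0.05],[0,0,0]],
    [1,[0,0,0],[0,0,0]],
    [2.6,[0,0,0],[0,0,0]],
    [4,[0,0,0],[0,0,0]],
    [5,[0,0,0],[0,0,0]]
  ]
}}

```text
clock: 22.25
position: [0.5113, 0.1545, 0.1135]
ee_rot: [-0.363, -3.12, 0.001]
force: [0.7, 0.3, -0.2]
width: 0.407
gripper_force: 0.0
```

Call:
{"api": "send_rows", "payload": {
  "increments": [
    [5,[0,0,0],[0,0,0]],
    [5,[0,0,0],[0,0,0]],
    [5,[0,0,-0.5],[0,0,0]],
    [5,[0,0,-2],[0,0,0]],
    [5,[0,0,-3],[0,0,0]]
  ]
}}

```text
clock: 22.75
position: [0.5102, 0.154, 0.1683]
ee_rot: [-0.363, -3.118, 0.003]
force: [0.3, 0.6, -0.4]
width: 0.545
gripper_force: 0.0
```

Call:
{"api": "send_rows", "payload": {
  "increments": [
    [5,[0,0,-4],[0,0,0]],
    [5,[0,0,-3],[0,0,0]],
    [5,[0,0,0],[0,0,0]],
    [5,[0,0,0],[0,0,0]],
    [5,[0,0,0],[0,0,0]]
  ]
}}

```text
clock: 23.25
position: [0.5107, 0.1544, 0.2379]
ee_rot: [-0.363, -3.119, 0.002]
force: [-0.4, -0.2, -0.1]
width: 0.542
gripper_force: 0.0
```

```bash
python3 - <<'E'
from h import *
st(); w=save('wrist','w5.png');q=save('scene','s5.png')
A=cv2.resize(w[110:260,150:350],(400,300),interpolation=2); B=cv2.resize(q[135:285,90:330],(400,300),interpolation=2)
cv2.imwrite('pics/c5.png',np.hstack([A,B])[:,:,::-1])
E
```

```text
t 23.25 p [0.5107 0.1544 0.2379] rv [-3.630e-01 -3.119e+00  2.000e-03] F [-0.44 -0.19 -0.05] w 0.5423876631826935 0.0
```

View pics/c5.png

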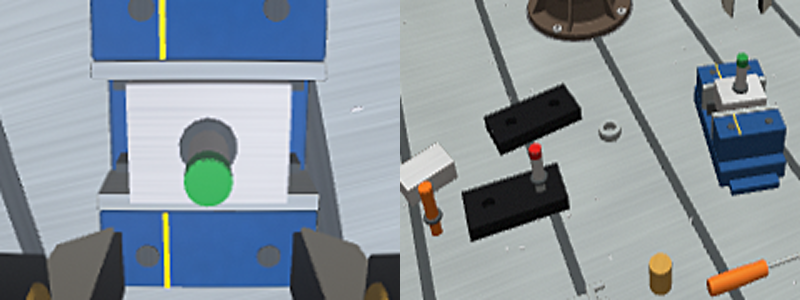

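The green gauge stands upright in the part with its collar on the top face (wrist crop, about (208,150)). The red gauge is still in the holder and everything else is in place. Handing in.

```bash
python3 -c "
from cell import arm
print(arm.sign_off())"
```

```text
the job is handed in; nothing more can be done
None
```

The green gauge was started leaning about 15°, felt against the bore wall (3 N), stood upright and slid home without resistance until its collar seated at about 10 N, then released; the job is handed in at about 23 s.

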